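# Reset the angle guide on the deli cutting board

## Task

Reset the cutting guide of the white sandwich board: loosen the bar-shaped clamp on top of its pivot by about 60 degrees counter-clockwise (seen from above), and only then swing the steel guide by its upright post until it points at the dark triangular index on the board. Then tighten the clamp by turning it back clockwise to its stop, with the guide left pointing at the index.

Things in the scene. Friction and masses are not known exactly. Their poses are not given: they have to be found in the camera images.
- board: White cutting board 400 x 440 mm, 20 mm thick, fixed; carries the mechanism. Origin on the counter straight under the guide's pivot; z up is the pivot axis; the board reaches 330 mm to -x, 70 mm to +x, 220 mm to each side (y). Not part of the job: a round black hold-down knob at (35, -165) mm, top 62 mm high, and a loose shaker 75 mm tall, 44 mm wide, near (30, 165) mm.
- clamp (a joint): Black bar 64 mm long, 14 wide, 26 tall, from 65 to 91 mm above the counter, centred on the pivot axis and turning about it. 0 rad = tight at its stop, bar along the board's x axis; grows counter-clockwise from above to 1.4 (0.2 N m; stays where left). Below 0.25 it counts as tight, beyond 0.6 as loose; the guide is to be swung only while it is loose. Steel hub below: 34 mm radius, up to 48 mm high.
- guide_post (a point): Grip of the guide: round black post 24 mm in diameter, 180 mm from the pivot, 56 to 100 mm above the counter; this point is on its axis, 80 mm up. The guide is a steel bar 12 mm thick, top 48 mm up, 235 mm long from the pivot; -x runs from the pivot along it, z up. It turns about the pivot up to 0.95 rad to each side of the board's -x; it takes 0.3 N m and stays where left.
- mark_tip (a point): Tip of the index: a flat dark steel triangle 2 mm thick, 35 mm long, 28 mm wide at its outer end, on the board beyond the guide's end, pointing at the pivot; tip 262 mm from the pivot, 22 mm above the counter. Its -x runs from the pivot through the tip: the guide is set when its x axis lines up with this one. It stays put. Short ticks every 15 degrees nearby are only a scale.

How it is judged:
By the outcome, as a careful person would: the job done as asked, in the order asked, and still so for the second after the job is handed in, with the robot touching nothing.
It also fails if it takes over 56 s, if anything falls off the work surface, if the arm or the gripper's body presses on something with over 40 N, if the wrist force passes 120 N, or if a joint passes its speed limit or range.

## Robot

A 6-joint arm with a two-finger parallel gripper is mounted at the origin on the work surface. World frame = base frame: x ahead of the robot, y to its left, z up, the work surface at z = 0. Lengths are in m, angles in rad, forces in N, time in s.
With the tool pointing down it reaches from about 0.35 to 0.85 m from the base axis. Payload 8.1 kg.
Tool frame: the origin (TCP) lies on the mounting face of the last link; the fingertips stand 173 mm ahead of it and the grasp point (between the pads) lies 155 mm ahead of it; z points along the fingers, y is the line along which they close (so a half turn about z gives the same grasp; the last joint's range is limited). The gripper opens to 85 mm and grips with 20 to 120 N. Pads are 22 mm wide; open, the fingers measure 114 mm over their backs; the gripper's body (76 mm by 85 mm) begins 54 mm behind the grasp point. The pads swing forward as they close: fully open they stand 13 mm farther back than shut.
Start: joints at [-1.328, 0.13, 1.488, -0, 1.523, -0.085], TCP at [0.193, -0.568, 0.405] pointing down, gripper open.
Joint ranges: [-2.96, 2.96], [-0.89, 2.26], [0.02, 2.5], [-1.34, 4.48], [0, 2.73], [-2.66, 2.66]. Speed limits (rad/s): [2.39, 2.39, 2.79, 3.14, 3.14, 3.14].

## Interface

Orientations are given as a unit quaternion [x, y, z, w].
In Python, from workcell import manip, planner, capture, job gives the robot as it stands. Calls block until the motion is done:
- manip.move_to(position, orientation): joint-space move of the TCP to a pose.
- manip.move_linear(position, rotation=None, vel=0.15, contact_N=None): straight line of the TCP; rotation=None keeps the orientation; vel is the mean speed in m/s. With contact_N (N) it stops when the force on the tool has changed by that much, and returns True; else False.
- manip.set_joints(angles): joint-space move.
- manip.move_gripper(opening): opening from 0.0 (shut) to 1.0 (fully open); the grip force is fixed at half the most; returns when the fingers have stopped.
- manip.dwell(seconds).
- planner.solve_ik(position, orientation): joint angles nearest the present ones, or None.
- capture(name): name is "scene" or "top" or "wrist"; returns a dict with "frame" (400x640x3 uint8, red, green, blue), "fx", "fy", "cx", "cy" (pixels), "R" (3x3) and "t" (3): a world point X has camera coordinates R X + t. Camera axes: x right, y down, z forward; pixel columns grow to the right and rows downward; lengths in m; the calibration is good to about 2 mm. A picture is of the moment at which its call begins. There is no depth.
A pose or a line that the arm cannot do raises manip.PlanningError and nothing moves.
- job.hand_in(): hands the job in; it is judged then, once.
Readings, each from a call of its own:
- manip.current_time_s(): time.
- manip.current_joints(): joint angles.
- manip.current_qd(): joint speeds.
- manip.current_tau(): joint torques, N m.
- manip.current_ee_pos(): TCP position.
- manip.current_tcp_rot(): TCP orientation.
- manip.current_force(): force on the tool from outside, world axes, zero at the start.
- manip.current_ft_torque(): the same for the moment, N m.
- manip.current_grip_width(): opening from 0.0 (shut) to 1.0 (fully open).
- manip.current_gripper_force(): force on a finger pad.
Only numpy, scipy, OpenCV 4.12 (cv2) and the standard library are available. Lean on these libraries where they do the work, as an engineer would, in place of code of your own. Each camera call takes 0.05 s, during which the arm holds its last target. There are 200 camera calls.

## Working session

There is one attempt and no reset: what is moved stays moved. The work goes in short steps, each a Python script; the robot and the scene stay as the last script left them, time stands still between calls to the robot, and variables do not carry over. Pictures are saved under pics/ and viewed, at most 10 in all, crops included, and the job is handed in when it is done.

```bash
ls; mkdir -p pics
python3 - <<'E'
from workcell import manip, planner, capture, job
import cv2,pickle
d={}
for n in("scene","top"):
    c=capture(n);d[n]=c;cv2.imwrite(f"pics/{n}0.png",c["frame"][:,:,::-1]);print(n,c["fx"],c["cx"],c["cy"],c["R"],c["t"])
pickle.dump(d,open("c0.pkl","wb"))
print(manip.current_tcp_rot(),manip.current_time_s())
E
```

```text
pics
scene 469.7417611990452 317.2260595060871 194.1416800815545 [[-0.73806135  0.67472947  0.00236354]
 [ 0.5708787   0.62632246 -0.53086503]
 [-0.35967062 -0.39046166 -0.84745309]] [ 0.38058561 -0.28998     0.93575492]
top 480.3612738841888 313.50262463336844 203.4122162491832 [[-0.01097496 -0.99857657 -0.05219557]
 [-0.98722049  0.01911974 -0.15820915]
 [ 0.15898192  0.04979219 -0.98602509]] [0.04393022 0.55082697 0.65028223]
[ 9.86599972e-01  1.63155618e-01 -7.08526078e-05 -8.57107542e-04] 0.1
```

View pics/top0.png

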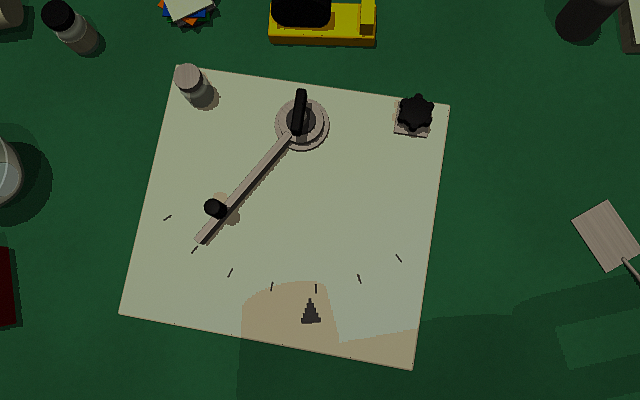

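View pics/scene0.png

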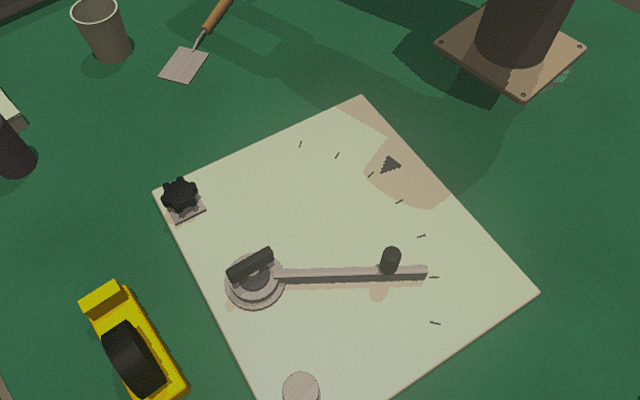

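The top view shows the board corners at (177,65), (450,105), (413,370) and (119,314). The clamp is at about (300,110), the post top at (214,208) and the index tip at (310,297). In the scene view the clamp is at (250,265), the post at (391,255) and the index at (390,165).

```bash
cat > h.py <<'E'
import numpy as np,cv2,pickle
def ray(c,uv,z):
    R,t=np.array(c["R"]),np.array(c["t"]);o=-R.T@t
    d=R.T@np.array([(uv[0]-c["cx"])/c["fx"],(uv[1]-c["cy"])/c["fy"],1])
    return o+d*(z-o[2])/d[2]
def proj(c,X):
    p=np.array(c["R"])@X+np.array(c["t"]);return np.array([c["fx"]*p[0]/p[2]+c["cx"],c["fy"]*p[1]/p[2]+c["cy"]])
def blobs(c,thr,lo=30):
    """dark neutral blobs"""
    f=c["frame"].astype(int);m=((f.max(2)<thr)&(f.max(2)-f.min(2)<25)).astype(np.uint8)
    n,l,s,ce=cv2.connectedComponentsWithStats(m)
    return m,[(i,s[i],ce[i],l==i) for i in range(1,n) if s[i][4]>lo]
def rigid(P,Q): # Q = R(th)P+t
    p,q=P.mean(0),Q.mean(0);a,b=P-p,Q-q
    th=np.arctan2((a[:,0]*b[:,1]-a[:,1]*b[:,0]).sum(),(a*b).sum())
    R=np.array([[np.cos(th),-np.sin(th)],[np.sin(th),np.cos(th)]]);return th,R,q-R@p
E
python3 - <<'E'
from h import *
d=pickle.load(open("c0.pkl","rb"));c=d["top"]
g=cv2.cvtColor(c["frame"],cv2.COLOR_RGB2GRAY)
cor=cv2.cornerSubPix(g,np.float32([[177,65],[450,105],[413,370],[119,314]]).reshape(-1,1,2),(6,6),(-1,-1),(3,50,.01)).reshape(-1,2);print(cor)
Q=np.array([ray(c,u,.02)[:2] for u in cor])
P=np.array([[.07,.22],[.07,-.22],[-.33,-.22],[-.33,.22]])
th,R,t=rigid(P,Q);print("board",th,t,"res mm",(1e3*(Q-(P@R.T+t))).round(1))
np.savez("board.npz",th=th,R=R,t=t)
for n,rois in(("top",{"mark":(295,290,330,330),"post":(195,190,235,225),"clamp":(285,80,325,140)}),("scene",{"mark":(372,150,410,178),"post":(375,240,408,275),"clamp":(215,240,285,295)})):
    c=d[n]
    for k,(x0,y0,x1,y1) in rois.items():
        m=blobs(c,75)[0]; mm=np.zeros_like(m);mm[y0:y1,x0:x1]=m[y0:y1,x0:x1]
        ct=max(cv2.findContours(mm,cv2.RETR_EXTERNAL,cv2.CHAIN_APPROX_NONE)[0],key=cv2.contourArea)
        print(n,k,cv2.contourArea(ct),cv2.boundingRect(ct),cv2.minAreaRect(ct))
        if k=="mark":
            tri=cv2.minEnclosingTriangle(ct)[1].reshape(-1,2)
            for u in tri:
                b=R.T@(ray(c,u,.022)[:2]-t);print("  tri",u,(b*1e3).round(1),"ang",np.arctan2(-b[1],-b[0]).round(4))
            M=cv2.moments(ct);u=(M['m10']/M['m00'],M['m01']/M['m00']);b=R.T@(ray(c,u,.022)[:2]-t);print("  cen",(b*1e3).round(1),np.hypot(*b),"ang",np.arctan2(-b[1],-b[0]))
E
python3 - <<'E'
import cv2,sys
a=cv2.imread("pics/top0.png")[75:250,180:340];b=cv2.imread("pics/scene0.png")[230:320,215:440]
import numpy as np
A=cv2.resize(a,None,fx=3.4,fy=3.4,interpolation=0);cv2.imwrite("pics/crop.png",A)
E
```

```text
[[175.7433    64.43403 ]
 [449.55402  105.103516]
 [411.5527   370.0587  ]
 [117.555916 313.27133 ]]
board -0.18807140755351384 [0.67778169 0.05367866] res mm [[-2.9 -1.8]
 [-1.9  2.6]
 [ 2.9  2.1]
 [ 1.9 -2.9]]
top mark 244.0 (301, 298, 20, 26) ((310.5, 310.5), (25.0, 19.0), 90.0)
  tri [309.76923 296.07693] [-252.3  -58.2] ang 0.2267
  tri [299. 323.] [-292.6  -49.7] ang 0.1682
  tri [322.33334 323.     ] [-286.5  -82.8] ang 0.2812
  cen [-278.   -63.1] 0.28505358089109495 ang 0.22335466471669346
top post 433.0 (204, 198, 31, 27) ((218.75001525878906, 207.25), (26.870054244995117, 27.577163696289062), 45.0)
top clamp 935.5 (286, 88, 30, 52) ((300.5, 113.5), (51.0, 29.0), 90.0)
scene mark 0.0 (380, 172, 2, 1) ((380.5, 172.0), (1.0, 0.0), 180.0)
  tri [380. 172.] [-251.9  -58.8] ang 0.2293
  tri [381. 172.] [-253.2  -58. ] ang 0.225
  tri [380. 172.] [-251.9  -58.8] ang 0.2293Traceback (most recent call last):
  File "<stdin>", line 19, in <module>
ZeroDivisionError: float division by zero
```

View pics/crop.png

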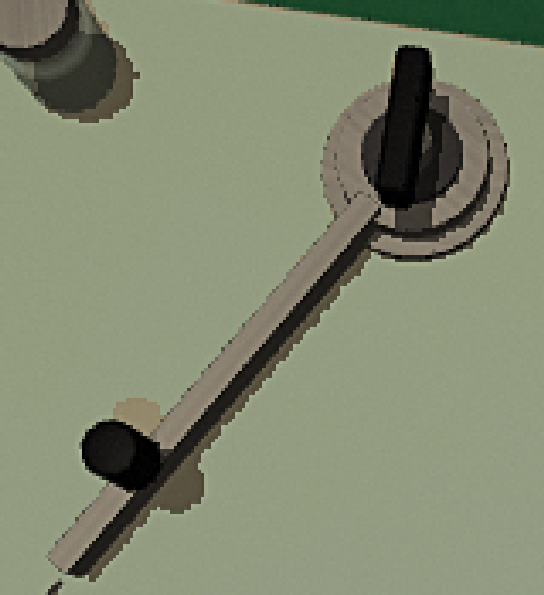

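The crop shows the clamp bar lying along the board's x axis. The post sits on the guide, which is swung toward +y. The measured index tip radius is 259 mm against the given 262 mm. Next I'll move above the pivot, aligned with the bar, and look from the wrist.

```bash
cat >> h.py <<'E'
def q(psi): return [np.cos(psi/2),np.sin(psi/2),0.,0.]
E
python3 - <<'E'
from h import *
from workcell import manip, planner, capture, job
b=np.load("board.npz");th=float(b["th"]);t=b["t"];R=b["R"]
m=t+R@np.array([-.10,-.02])
for z in(.42,.40,.37):
    try: manip.move_to([*m,z],q(th));break
    except manip.PlanningError as e: print(e)
print(manip.current_time_s(),manip.current_joints(),manip.current_ee_pos())
c=capture("wrist");c2=capture("top");pickle.dump({"wrist":c,"top":c2},open("c1.pkl","wb"));cv2.imwrite("pics/w1.png",c["frame"][:,:,::-1])
d=pickle.load(open("c0.pkl","rb"))
for n,cc in(("wrist",c),("top",d["top"])):
    print(n,"pivot@.091",proj(cc,np.array([*t,.091])),"@.048",proj(cc,np.array([*t,.048])))
E
```

```text
2.6833 [ 1.43861930e-03  6.56613521e-02  1.52941489e+00 -2.29884505e-04
  1.54650965e+00  1.76121182e+00] [0.57588669 0.05198455 0.41998759]
wrist pivot@.091 [303.30365096  93.1312163 ] @.048 [305.95180961  96.59183781]
top pivot@.091 [297.85254786 109.15309988] @.048 [300.29398743 119.33615206]
```

View pics/w1.png

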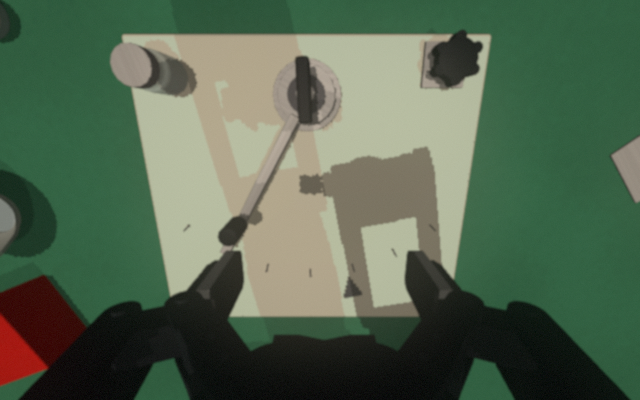

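The wrist view shows the clamp at (303,90), on the predicted (303,93). It also shows the post top at about (231,234), the index triangle at (353,288) with its tip at about (352,275), and the board's far corners at (123,35) and (490,35).

Run:
```python
from h import *
b=np.load("board.npz");th=float(b["th"]);t=b["t"];R=b["R"]
c=pickle.load(open("c1.pkl","rb"))["wrist"];f=c["frame"].astype(int)
def B(u,z): return R.T@(ray(c,u,z)[:2]-t)*1e3
g=cv2.cvtColor(c["frame"],cv2.COLOR_RGB2GRAY)
for u in((123,35),(490,35)):
    p=cv2.cornerSubPix(g,np.float32([[u]]),(6,6),(-1,-1),(3,50,.01))[0,0];print("corner",p,B(p,.02).round(1))
def con(x0,y0,x1,y1,thr):
    m=np.zeros_like(g);m[y0:y1,x0:x1]=(g[y0:y1,x0:x1]<thr);ct=max(cv2.findContours(m,cv2.RETR_EXTERNAL,cv2.CHAIN_APPROX_NONE)[0],key=cv2.contourArea);return ct
for thr in(45,60):
    k=con(290,45,320,135,thr);print("clamp",thr,cv2.boundingRect(k),cv2.minAreaRect(k))
    x,y,w,h=cv2.boundingRect(k);print("  ends",B((x+w/2,y),.091),B((x+w/2,y+h),.091))
for thr in(60,75,90):
    k=con(338,268,366,300,thr);M=cv2.moments(k);u=(M['m10']/M['m00'],M['m01']/M['m00']);v=B(u,.022)
    tr=[B(p,.022).round(1).tolist() for p in cv2.minEnclosingTriangle(k)[1].reshape(-1,2)]
    print("mark",thr,cv2.contourArea(k),u,v.round(1),np.hypot(*v),np.arctan2(-v[1],-v[0]),tr)
for thr in(45,60):
    k=con(210,205,255,252,thr);print("post",thr,cv2.boundingRect(k),cv2.minAreaRect(k))
for u in((229,237),(231,234)): v=B(u,.1);print("post est",u,v,np.hypot(*v),np.arctan2(-v[1],-v[0]))
A=np.hstack([cv2.resize(c["frame"][200:310,200:290],None,fx=4,fy=4,interpolation=0),cv2.resize(c["frame"][200:310,330:375],None,fx=4,fy=4,interpolation=0),cv2.resize(c["frame"][40:150,270:345],None,fx=3,fy=4,interpolation=0)])
cv2.imwrite("pics/crop2.png",cv2.convertScaleAbs(A[:,:,::-1],alpha=1.5,beta=20));print(A.shape)
```

```text
corner [121.51499  34.41692] [ 71.1 218.7]
corner [490.42325   34.430477] [  70.8 -217.9]
clamp 45 (307, 66, 3, 19) ((308.2801513671875, 74.98249053955078), (18.089702606201172, 1.434700608253479), 86.42366790771484)
  ends [24.93042232 -5.66777122] [ 7.6060477  -5.38064308]
clamp 60 (296, 57, 21, 66) ((305.9468688964844, 89.38349914550781), (65.25939178466797, 19.073627471923828), 87.27368927001953)
  ends [32.92252782 -3.84633826] [-29.01547092  -2.6909043 ]
mark 60 11.0 (355.06060606060606, 290.77272727272725) [-277.8  -68.6] 286.1952478382497 0.24220389718196728 [[-281.8, -74.8], [-264.9, -63.3], [-283.6, -65.6]]
mark 75 76.5 (353.958605664488, 289.1655773420479) [-275.   -66.9] 283.0016295096788 0.2385001776938212 [[-252.5, -57.5], [-286.7, -63.3], [-283.1, -78.5]]
mark 90 152.0 (352.23245614035085, 289.2105263157895) [-275.1  -64.2] 282.46366127025925 0.22931890778832772 [[-252.3, -58.8], [-287.4, -52.6], [-284.8, -81.2]]Traceback (most recent call last):
  File "<stdin>", line 18, in <module>
  File "<stdin>", line 9, in con
ValueError: max() iterable argument is empty
```

Run:
```python
from h import *
from workcell import manip, planner, capture, job
b=np.load("board.npz");th=float(b["th"]);t=b["t"];R=b["R"]
c=pickle.load(open("c0.pkl","rb"))["top"];v=R.T@(ray(c,(212.9,206.5),.1)[:2]-t)*1e3
print("post",v,np.hypot(*v),np.arctan2(-v[1],-v[0]))
manip.move_to([*t,.31],q(th)); manip.move_gripper(.6)
print("contact",manip.move_linear([*t,.233],vel=.1,contact_N=12),manip.current_ee_pos(),manip.current_force())
manip.move_gripper(0.); print("grip",manip.current_grip_width()*85,manip.current_gripper_force(),manip.current_force(),manip.current_time_s())
j=list(manip.current_joints());print(j)
for i in range(3):
    j[5]-=1.08/3; manip.set_joints(j); print(manip.current_force().round(1) if hasattr(manip.current_force(),'round') else manip.current_force(),manip.current_ft_torque(),manip.current_grip_width())
manip.move_gripper(.6); manip.move_linear([*t,.31],vel=.15)
m=t+R@np.array([-.10,-.02]);manip.move_to([*m,.42],q(th))
c=capture("wrist");pickle.dump(c,open("c2.pkl","wb"));print(manip.current_time_s())
A=np.hstack([cv2.resize(c["frame"][200:310,200:290],None,fx=4,fy=4,interpolation=0),cv2.resize(c["frame"][40:150,270:345],None,fx=4,fy=4,interpolation=0)])
cv2.imwrite("pics/crop2.png",cv2.convertScaleAbs(A[:,:,::-1],alpha=1.5,beta=20))
```

```text
post [-155.81846026   87.04331083] 178.4822974938214 -0.5094371683202561
contact False [0.67821291 0.05368885 0.23385191] [-0.69766557 -0.54803064  0.76502233]
grip 15.740184611575698 58.52208852767944 [-1.47817486  0.08465954  5.80343298] 5.2167
[np.float64(0.003693387484848035), np.float64(0.4700284736297783), np.float64(1.3989295582636632), np.float64(5.459582665157527e-05), np.float64(1.2708820237756882), np.float64(1.7625178835105482)]
[-0.7 -2.7  2.1] [-0.45123493  0.16706002  0.01579591] 0.18434090764019678
[ 0.2 -5.5  1.6] [-0.93475003  0.01058864  0.01045686] 0.18368238348542776
[ 0.6 -6.5  0.8] [-1.15848037 -0.22493824 -0.02034344] 0.18621156997587685
8.6667
```

View pics/crop2.png

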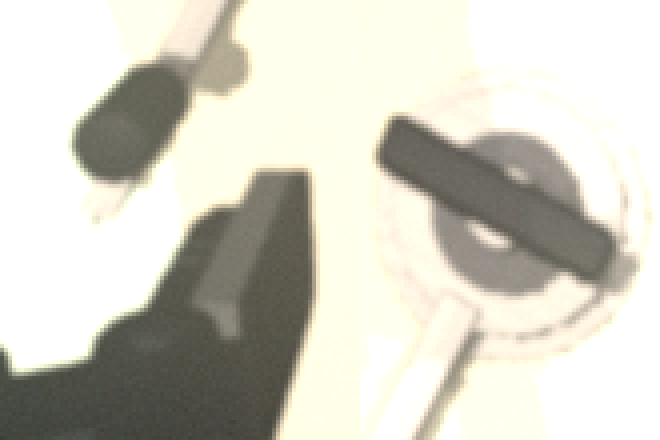

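The picture shows the clamp turned about 62° counter-clockwise and the guide unmoved, so now I swing the guide.

```bash
cat > swing.py <<'E'
from h import *
from workcell import manip, planner, capture, job
b=np.load("board.npz");th=float(b["th"]);t=b["t"];R=b["R"]
def swing(a0,a1,n):
    P=lambda a,z:[*(t+R@(-.18*np.array([np.cos(a),np.sin(a)]))),z]
    manip.move_to(P(a0,.31),q(th+a0)); manip.move_gripper(.6)
    print("contact",manip.move_linear(P(a0,.236),vel=.1,contact_N=12))
    manip.move_gripper(.38); print("w",manip.current_grip_width(),manip.current_force())
    for a in np.linspace(a0,a1,n+1)[1:]:
        manip.move_linear(P(a,.236),q(th+a),vel=.1)
    print("F",manip.current_force(),manip.current_ft_torque())
    manip.move_gripper(0.); print("grip",manip.current_grip_width()*85,manip.current_force(),manip.current_time_s())
    manip.move_gripper(.5); manip.move_linear(P(a1,.31),vel=.15)
    m=t+R@np.array([-.10,-.02]);manip.move_to([*m,.42],q(th)); manip.move_gripper(1.)
    c=capture("wrist");e=capture("top");pickle.dump((c,e),open("c3.pkl","wb"));print(manip.current_time_s())
    cv2.imwrite("pics/w3.png",cv2.convertScaleAbs(c["frame"][:,:,::-1],alpha=1.3))
    cv2.imwrite("pics/t3.png",e["frame"][:,:,::-1])
E
python3 -c "
from swing import *
swing(-.509,.227,6)"
```

```text
contact False
w 0.3836605522551264 [-0.02560719  0.14093607 -0.31101839]
F [0.06715726 0.9279533  0.40514682] [ 0.01470209  0.0179518  -0.00628817]
grip 22.71658154550279 [-1.86121602  1.49657206  3.10735908] 13.2667
15.4417
```

View pics/w3.png

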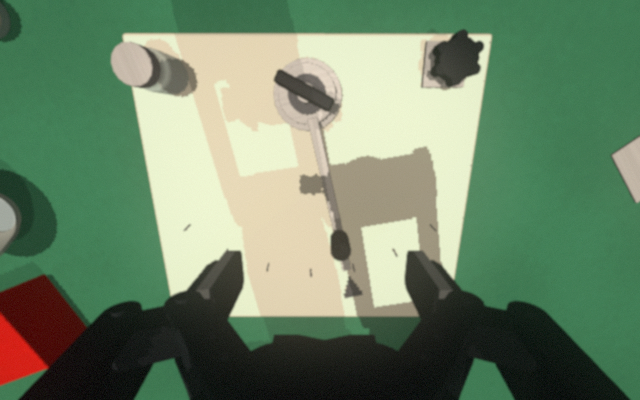

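The guide now points toward the index at (352,287), and the clamp is still loose. I'll check the alignment closely in both views.

Run:
```python
from h import *
b=np.load("board.npz");R=b["R"];t=b["t"]
c,e=pickle.load(open("c3.pkl","rb"))
A=np.hstack([cv2.resize(c["frame"][215:305,315:385],None,fx=5,fy=5,interpolation=0),cv2.resize(e["frame"][245:335,275:345],None,fx=5,fy=5,interpolation=0)])
cv2.imwrite("pics/crop3.png",cv2.convertScaleAbs(A[:,:,::-1],alpha=1.3))
for n,cc,o in(("w",c,(315,215)),("t",e,(275,245))):
  for a in(.217,.227,.237):
    P=lambda r,z:((proj(cc,np.array([*(t+R@(-r*np.array([np.cos(a),np.sin(a)]))),z]))-o)*5+([350,0] if n=="t" else 0)).round(1)
    print(n,a,"end",P(.235,.048),"tip",P(.262,.022),"base",P(.297,.022))
```

```text
w 0.217 end [153.6 283. ] tip [164.3 315. ] base [185.8 411.9]
w 0.227 end [161.9 281.4] tip [172.8 313.3] base [195.2 410.1]
w 0.237 end [170.1 279.7] tip [181.3 311.6] base [204.6 408.2]
t 0.217 end [506.1 172.1] tip [515.6 266.4] base [520.2 390.2]
t 0.227 end [514.4 171.7] tip [524.6 266. ] base [530.5 389.7]
t 0.237 end [522.7 171.2] tip [533.6 265.5] base [540.8 389.2]
```

View pics/crop3.png

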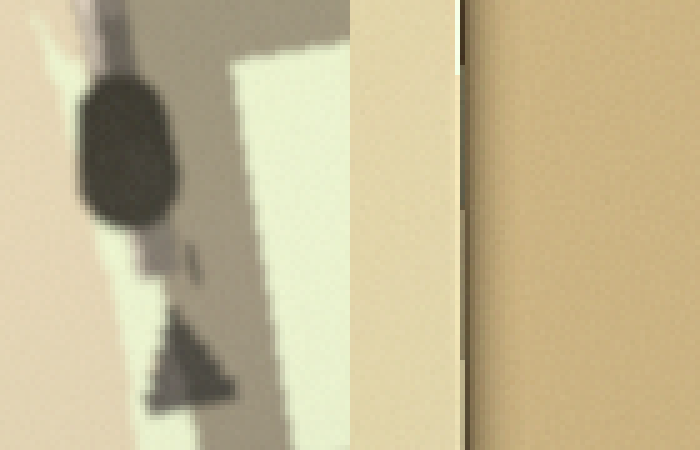

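Run:
```python
from swing import *
c,e=pickle.load(open("c3.pkl","rb"))
o=-np.array(c["R"]).T@np.array(c["t"]); p=manip.current_ee_pos(); print("cam rel",R.T@(o-p)[:2],o[2]-p[2], "axis",np.array(c["R"])[2])
a=.226; psi=th+a+np.pi
u=R.T@(o-p)[:2]  # tool-frame-like offset at psi=th
z=.34; hz=z+o[2]-p[2]-.04
ax=R.T@np.array(c["R"])[2][:2]/-np.array(c["R"])[2][2]*hz
E=t+R@(-.23*np.array([np.cos(a),np.sin(a)]))
Rp=np.array([[np.cos(psi),-np.sin(psi)],[np.sin(psi),np.cos(psi)]])
T=E-Rp@(u+ax); print("TCP",T)
manip.move_to([*T,z],q(psi))
c=capture("wrist");e=capture("top");pickle.dump((c,e),open("c4.pkl","wb"));print(manip.current_time_s())
for a in(.216,.226,.236):
    P=lambda r,z:proj(c,np.array([*(t+R@(-r*np.array([np.cos(a),np.sin(a)]))),z])).round(1)
    print(a,"180",P(.18,.1),"150",P(.15,.048),"end",P(.235,.048),"tip",P(.262,.022),"base",P(.297,.022))
cv2.imwrite("pics/w4.png",cv2.convertScaleAbs(c["frame"][:,:,::-1],alpha=1.3))
```

```text
cam rel [ 7.35835666e-02 -4.87119400e-05] -0.02974743520456008 axis [-0.28244526  0.05405723 -0.9577591 ]
TCP [0.4403902  0.04470546]
18.3833
0.216 180 [325.9 276.9] 150 [325.2 275.1] end [326.2 199.3] tip [326.3 167.8] base [326.8 133.5]
0.226 180 [323.9 276.9] 150 [323.9 275.1] end [323.8 199.3] tip [323.8 167.8] base [323.8 133.5]
0.236 180 [321.8 276.9] 150 [322.5 275.1] end [321.5 199.3] tip [321.3 167.8] base [320.9 133.5]
```

View pics/w4.png

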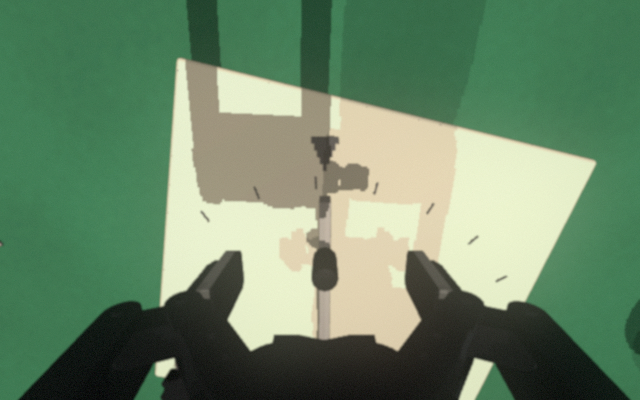

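Guide end (324,197), tip (324,168) and triangle base (324,136) all lie on one line through the post at (324,270), so the guide is aligned. Now I tighten the clamp.

Run:
```python
from swing import *
a=1.08
manip.move_to([*t,.31],q(th+a)); manip.move_gripper(.6)
print("contact",manip.move_linear([*t,.234],vel=.1,contact_N=12))
manip.move_gripper(0.); print("grip",manip.current_grip_width()*85,manip.current_force())
j=list(manip.current_joints())
for s in(.5,.5,.07,.02):
    j[5]+=s; manip.set_joints(j); print(s,np.round(manip.current_force(),1),np.round(manip.current_ft_torque(),2))
manip.move_gripper(.6); manip.move_linear([*t,.31],vel=.15)
m=t+R@np.array([-.10,-.02]);manip.move_to([*m,.42],q(th)); manip.move_gripper(1.)
c=capture("wrist")
manip.set_joints([-1.328,.13,1.488,0,1.523,-.085]);e=capture("top");pickle.dump((c,e),open("c5.pkl","wb"));print(manip.current_time_s())
A=np.hstack([cv2.resize(c["frame"][40:310,270:385],None,fx=2,fy=2,interpolation=0),cv2.resize(e["frame"][70:340,240:350],None,fx=2,fy=2,interpolation=0)])
cv2.imwrite("pics/f.png",cv2.convertScaleAbs(A[:,:,::-1],alpha=1.3))
```

```text
contact False
grip 15.419008942450022 [ 4.34017393 -4.76019594  2.86814927]
0.5 [0.7 0.  0.6] [-0.08 -0.09 -0.  ]
0.5 [-0.1  2.4  2.4] [0.31 0.05 0.08]
0.07 [-0.4  3.   1.9] [0.5  0.18 0.04]
0.02 [-1.1  4.6  2.3] [0.79 0.2  0.08]
28.6083
```

View pics/f.png

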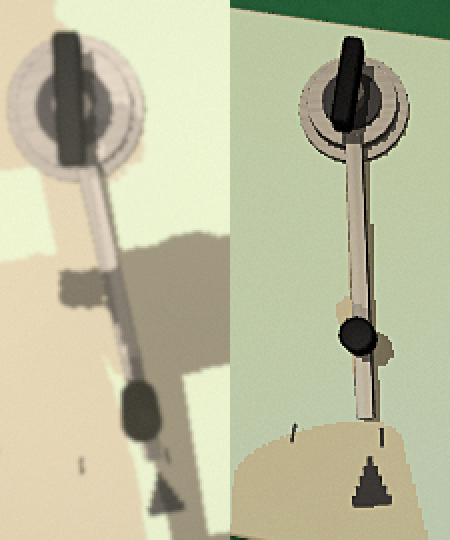

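The clamp lies along the board's x axis again at its stop, and the guide still points at the index. In the top view, the end-to-tip offset of about 4 px matches the expected parallax.

```bash
python3 -c "
from workcell import job
print(job.hand_in())"
```

```text
the job is handed in; nothing more can be done
None
```

I loosened the clamp by about 62°, swung the guide to the index, turned the clamp back to its stop with the guide still pointing at the index, and handed the job in at about 28.6 s; no verdict was shown.

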